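Close a hardware case whose lid stands on a ratchet stay

ROBOT

A 6-joint arm with a two-finger parallel gripper is mounted at the origin on the work surface. World frame = base frame: x ahead of the robot, y to its left, z up, the work surface at z = 0. Lengths are in mm, angles in rad, forces in N, time in s.
With the tool pointing down it reaches from about 225 to 725 mm from the base axis. Payload 3.1 kg.
Tool frame: the origin (TCP) lies at the very end of the fingers, on their centre line; the grasp point (between the pads) lies 19 mm behind it; z points along the fingers, x is the direction in which the jaws open and shut, and the axes are right-handed (so a half turn about z gives the same grasp; the last joint's range is limited). The gripper opens to 85 mm and grips with 20 to 120 N. Pads are 22 mm wide; open, the fingers measure 114 mm over their backs; the gripper's body (76 mm by 85 mm) begins 54 mm behind the grasp point. The pads swing forward as they close: fully open they stand 13 mm farther back than shut.
Start: joints at [-1.299, 0.048, 0.099, 1.622, 0, 1.443], TCP at [204.333, -483.596, 231.312] pointing down, gripper open.
Joint ranges: [-2.91, 2.91], [-0.99, 1.94], [-1.21, 1.42], [-2.12, 2.29], [-1.49, 1.47], [-3.14, 3.14]. Speed limits (rad/s): [2.79, 2.79, 3.14, 3.14, 3.14, 3.14].

INTERFACE

Orientations are given as a rotation vector (axis times angle).
In Python, from station import robot gives the robot as it stands. The module is installed in compiled form; this text tells all that it offers.
- The arm moves only by the tool step_arm, never from a script. Its argument "commands" is one flat list of numbers, 4 for each row, row after row: the shift along the tool's x, y, z in mm, then the turn about the tool's z in rad. A call has exactly 5 rows; each row is the pose to reach, as a shift and turn from the pose commanded when the call began, along the tool's axes at that moment; what a row does not reach only later rows make up. A row lasts 1/10 s, in which the tool goes at most 50 mm and 8.59 degrees, less where a joint would pass 70% of its speed; a pose out of reach is approached as far as the arm can. A call with a gripper value outside its range is refused whole. "claw" is the opening, from 0 (shut) to 1 (fully open), set as the call begins (left out, the last holds). The fingers move at their own pace and stop on an object; "squeeze" is the grip in N (left out, the last holds). Time passes only in rows, so rows that repeat a pose let the fingers close, or fill a call up. It gives the time, the measured TCP pose, the force and the opening at its end, in the units of the state.
- robot.sense(): the state, without advancing time (a new reading comes with each control period).
- robot.get_image(name): name is "side" or "top"; returns (picture, depth): 384x512x3 uint8, red, green, blue; 384x512 float32, mm along the optical axis (not along the pixel's ray), 0 where there is no reading.
- robot.camera_model(name): a dict with "camera_matrix" (3x3 intrinsics, pixels), "rvec" (rotation vector, rad) and "tvec" (3), from world to camera coordinates, as OpenCV has them. Camera axes: x right, y down, z forward; pixel columns grow to the right and rows downward; lengths in mm; the calibration is good to about 2 mm. A picture is of the moment at which its call begins. camera_model takes no time and is no camera call.
- robot.hand_in(): hands the job in, once; it reports no verdict.
The state is a dict: "clock": time; "qpos": joint angles; "joint_velocities": joint speeds; "joint_efforts": joint torques, N m; "position": TCP position; "ee_rot": TCP orientation; "ft_force": force on the tool from outside, world axes, zero at the start; "torque": the same for the moment, N m; "gripper_width": opening from 0.0 (shut) to 1.0 (fully open).
Only numpy, scipy, OpenCV 4.12 (cv2) and the standard library are available. Lean on these libraries where they do the work, as an engineer would, in place of code of your own. Each camera call takes 0.05 s, during which the arm holds its last target. There are 200 camera calls.

TASK

Close the lid of the hardware case. It stands propped on a ratchet stay, so take it by its red handle bar, raise it through the remaining notches and just past the top until the pawl is thrown clear, easing it gently against the sprung stop there; then lower it gently, without letting it fall or forcing the pawl, until it lies fully shut, not pressed down hard. Let go and leave the jar, the can and the screwdriver alone.

Things in the scene. Friction and masses are not known exactly. Their poses are not given: they have to be found in the camera images.
- case: Dark steel hardware case with small compartments, fixed on the bench: 200 mm (x) by 320 mm (y), walls 74 mm high. Origin: centre of its underside; +x points away from the robot towards the hinge, y along the hinge, z up.
- hinge (a point): Centre of the lid's hinge line, at the middle of the case's far edge: 100 mm along the case's +x from its centre and 82 mm above the bench. The hinge line runs along the case's y.
- lid_joint (a joint): Lid angle, rad: 0 shut, grows as the robot-side edge rises. Grey steel plate 200 x 320 x 6 mm, about 0.55 kg, damped hinge (0.55 N m s/rad). The stay has 4 notches about 0.25 rad apart, the top one at about 1.0, and throws the pawl at about 1.1; all these shift together by up to 0.08 rad from case to case, unmarked. The lid starts resting on one of the notches.
- handle (a point): Middle of the red round handle bar, 12 mm thick, 120 mm long along the case's y, on two thin end arms (55 mm either side), 45 mm out from the lid's free edge. At lid angle a it lies 245 mm x cos a towards the robot from the hinge line and 245 mm x sin a above it (plus 3 mm square to the lid). Pinch it across from above; 39 mm free to the lid's edge; it may turn between the fingers.
- pawl: Yellow pawl lever with a red weighted knob on top, outside the case's +y side. It leans towards the hinge while it holds the lid and rides out and in over each pin as the lid rises; past the top it tips over centre, falls towards the robot and stays out, freeing the lid. Origin on its pivot line at mid-width of the case, about 100 mm from the hinge line towards the robot, 8 mm below it.
- pawl_joint (a joint): Pawl angle in rad: 0 holding, up to about 0.22 while riding over a pin, 0.95 thrown clear. Past about 0.45 it falls the rest of the way by itself within half a second.
- bumper: Black sprung rubber bumper, 22 mm across, on the stay's bent upright arm. The lid's upper face meets it 170 mm from the hinge line, at or shortly before the reset point. Spring 2.5 N/mm: the pawl is thrown at 0 to 15 N on the bumper (0 to 10 N more at the handle); over 24 N (16 N at the handle, 14 mm of handle travel after first touch) harms it. Origin: centre of its rubber face.
- rest: Two black rubber pads on the case's front wall on which the shut lid lands. Origin: centre of the case's underside. They may be pressed with up to 35 N (27 N at the handle).
- jar_center (a point): Amber glass jar, 60 mm across, 85 mm tall, loose on the bench beside the case; point half-way up. Bystander.
- can_center (a point): White can, 66 mm across, 120 mm tall, loose on the bench beside the case; point half-way up. Bystander.
- driver_center (a point): Screwdriver lying on the bench beside the case; point on its handle. Bystander.

How it is judged:
By the outcome, as a careful person would: the job done as asked, in the order asked, and still so for the second after the job is handed in, with the robot touching nothing.
It also fails if it takes over 72 s, if anything falls off the work surface, if the arm or the gripper's body presses on something with over 40 N, if the wrist force passes 120 N, or if a joint passes its speed limit or range.

## Working session

There is one attempt and no reset: what is moved stays moved. The work goes in short steps, Python scripts to look and compute and a tool call to move; the robot and the scene stay as the last step left them, time stands still between calls to the robot, and variables do not carry over. Pictures are saved under pics/ and viewed, on a budget of 10 in all, crops included, one or two more only if the job needs it, and the job is handed in when it is done.

Besides the shell and the picture viewer there is one more tool, called after ">>>" as a command line: name --argument value ..., lists and objects as JSON in quotes. step_arm: Moves the arm, as the interface text tells. Its arguments: {"type":"object","properties":{"commands":{"type":"array"},"claw":{"type":"number"},"squeeze":{"type":"number"}},"required":["commands"]}

```bash
mkdir -p pics; cat > h.py <<'E'
import numpy as np, cv2
from station import robot
def cam(n):
    m=robot.camera_model(n); R=cv2.Rodrigues(np.array(m["rvec"],float))[0]
    return np.array(m["camera_matrix"]),R,np.array(m["tvec"],float).ravel()
def cloud(n):
    im,d=robot.get_image(n); K,R,t=cam(n)
    v,u=np.mgrid[:d.shape[0],:d.shape[1]]
    p=np.stack([(u-K[0,2])/K[0,0]*d,(v-K[1,2])/K[1,1]*d,d],-1)
    return im,d,(p-t)@R
def save(im,f): cv2.imwrite(f,im[...,::-1])
E
python3 - <<'E'
from h import *
for n in("side","top"):
    im,d,P=cloud(n); save(im,f"pics/{n}0.png"); np.savez(f"{n}0.npz",im=im,d=d,P=P)
    hsv=cv2.cvtColor(im,cv2.COLOR_RGB2HSV); m=((hsv[...,0]<6)|(hsv[...,0]>174))&(hsv[...,1]>150)&(hsv[...,2]>70)&(d>0)
    k,l,s,c=cv2.connectedComponentsWithStats(m.astype(np.uint8))
    for i in range(1,k):
        if s[i,4]>25: q=P[l==i]; print(n,s[i],q.mean(0).round(),np.percentile(q,[2,98],axis=0).round().tolist())
print(robot.sense())
E
```

```text
side [129  69  22  40 530] [-135.  528.   97.] [[-166.0, 513.0, 11.0], [-117.0, 556.0, 173.0]]
side [200 164  25  32 154] [506. -77. 257.] [[499.0, -129.0, 252.0], [510.0, -16.0, 260.0]]
side [274 172   7   8  40] [610. 129. 134.] [[601.0, 125.0, 121.0], [617.0, 140.0, 141.0]]
side [112 330  43  19 453] [ 432. -408.   23.] [[384.0, -420.0, 12.0], [479.0, -395.0, 28.0]]
top [210 178   7   7  42] [607. 135. 132.] [[599.0, 127.0, 73.0], [615.0, 144.0, 141.0]]
top [263 213  47   6 220] [502. -70. 227.] [[495.0, -126.0, 2.0], [508.0, -11.0, 259.0]]
top [380 227  11  31 244] [ 424. -402.   21.] [[379.0, -424.0, -1.0], [473.0, -389.0, 29.0]]
{'clock': 0.1, 'qpos': array([-1.29883136e+00,  4.87003393e-02,  9.77695295e-02,  1.62202981e+00,
        4.59461863e-06,  1.44298751e+00]), 'joint_velocities': array([ 2.26008005e-03, -1.96187164e-03,  5.70444983e-03,  3.86506437e-04,
        5.88265750e-04, -2.50449358e-05]), 'joint_efforts': array([ 2.43712522e-03, -3.39850152e+01,  3.20935965e+01,  1.58433476e-02,
       -1.60953100e-04,  3.39550766e-06]), 'position': array([ 204.16978138, -483.06821322,  230.22946826]), 'ee_rot': array([-2.61711240e+00,  1.73533928e+00,  2.56492713e-03]), 'ft_force': array([-0.24623218,  0.60955002,  0.2843364 ]), 'torque': array([ 0.09560728, -0.00427665,  0.01013315]), 'gripper_width': 0.9984272069374907}
```

View pics/side0.png

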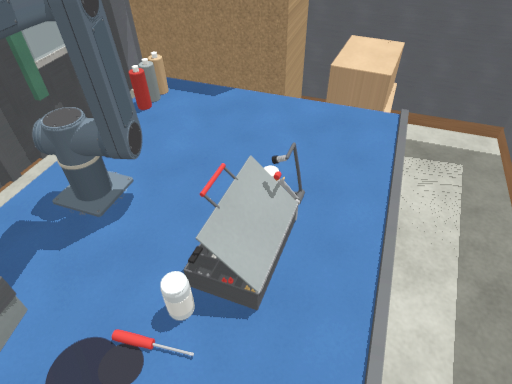

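View pics/top0.png

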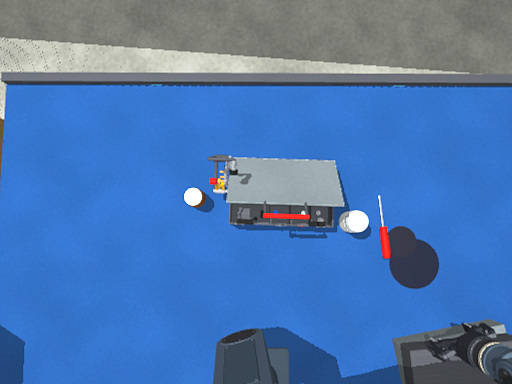

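```bash
python3 - <<'E'
from h import *
z=np.load("side0.npz");P=z["P"];im=z["im"].astype(int);d=z["d"]
r=(P[...,0]>480)&(P[...,0]<780)&(P[...,1]>-270)&(P[...,1]<150)&(P[...,2]>70)&(P[...,2]<300)&(d>0)
# lid plane by RANSAC
Q=P[r];rng=np.random.default_rng(0);best=0
for _ in range(500):
    a,b,c=Q[rng.choice(len(Q),3,False)];n=np.cross(b-a,c-a);L=np.linalg.norm(n)
    if L<1:continue
    n/=L;i=abs((Q-a)@n)<2
    if i.sum()>best:best=i.sum();I=i
q=Q[I];c=q.mean(0);n=np.linalg.svd(q-c,full_matrices=0)[2][2];n*=np.sign(n[2])
print("n",n,c,I.sum(),len(Q),"tilt",np.arccos(n[2]),"yaw",np.arctan2(n[1],n[0]))
print(np.percentile(q,[0.5,99.5],axis=0))
for N in("side","top"):
    z=np.load(N+"0.npz");P=z["P"];h=cv2.cvtColor(z["im"],cv2.COLOR_RGB2HSV)
    m=((h[...,0]<6)|(h[...,0]>174))&(h[...,1]>150)&(h[...,2]>70)&(P[...,2]>245)&(P[...,2]<275)&(P[...,0]>480)&(P[...,0]<520)
    q=P[m];c=q.mean(0);u=np.linalg.svd(q-c,full_matrices=0)[2][0];t=(q-c)@u;print(N,c,u,t.min(),t.max(),(c+u*(t.min()+t.max())/2))
E
```

```text
n [ 0.68617661 -0.01992688  0.72716201] [606.29146284 -90.10146713 159.4165831 ] 6779 8567 tilt 0.7566176874183159 yaw -0.029032287609374943
[[ 503.75547231 -231.59195877   85.11658839]
 [ 685.48170396   95.54013568  257.67073158]]
side [505.60488916 -76.516947   256.963543  ] [0.03273217 0.99944925 0.00545987] -53.66438392154653 63.435926248772425 [505.76481104 -71.63386669 256.99021868]
top [501.6234277  -67.1442788  255.94743505] [-0.03316005 -0.99943605  0.00528989] -58.59114385987135 58.98222324650874 [501.61694359 -67.33970822 255.94846943]
```

The side view shows the lid propped and the red bar at (213,180), with the jar behind the lid, the can at (178,296) and the screwdriver at (150,343). The top view shows the bar at (286,216), with the pawl and bumper at (220,180)/(233,165), clear of the gripper's path. The lid is at about 0.757 rad.

```bash
cat >> h.py <<'E'
ex=np.array([.9995,-.032,0]); H=np.array([680.,-75,82])
def tool():
    s=robot.sense(); return s,np.array(s["position"]),cv2.Rodrigues(np.array(s["ee_rot"],float))[0]
def bar(a): return H-ex*(245*np.cos(a)-3*np.sin(a))+np.array([0,0,245*np.sin(a)+3*np.cos(a)])
def rel(target): # shift in tool axes to take TCP to target
    s,p,R=tool(); return R.T@(np.array(target)-p)
E
python3 - <<'E'
from h import *
s,p,R=tool();print(R.round(3)); a=np.arctan2(R[1,0],R[0,0]);c=-.032
print("x yaw",a,"turn world",c-a,(c-a+np.pi))
b=bar(.757);print(b, rel(b+[0,0,60]))
E
```

```text
[[ 0.389 -0.921 -0.001]
 [-0.921 -0.389  0.002]
 [-0.002 -0.    -1.   ]]
x yaw -1.1710222379816795 turn world 1.1390222379816795 4.280614891571473
[504.05786659 -69.36703525 252.43293938] [-264.53669007 -437.28120915  -81.51332837]
```

>>> step_arm --commands '[0,0,-40,-0.14,-15,-25,-80,-0.28,-40,-65,-80,-0.42,-65,-105,-80,-0.56,-90,-145,-80,-0.69]' --claw 0.45

```text
clock: 0.6
position: [303.5, -343.0, 311.3]
ee_rot: [-3.053, 0.742, -0.001]
ft_force: [0.8, 0.3, 0.1]
gripper_width: 0.454
```

```bash
python3 - <<'E'
from h import *
s,p,R=tool();print(p,R[:,0],-.032-np.arctan2(R[1,0],R[0,0]),rel(bar(.757)+[0,0,60]),s["clock"])
E
```

```text
[ 303.51424149 -343.03177392  311.26005749] [ 8.88493122e-01 -4.58889821e-01  3.21565944e-04] 0.444745314331231 [  52.60004572 -335.17682248   -1.11502221] 0.6
```

>>> step_arm --commands '[8,-45,0,-0.11,18,-92,0,-0.22,28,-140,0,-0.33,38,-188,0,-0.44,46,-235,0,-0.44]'

```text
clock: 1.1
position: [453.2, -155.3, 310.8]
ee_rot: [-3.141, 0.061, 0.001]
ft_force: [0.5, -0.8, -0.2]
gripper_width: 0.447
```

```bash
python3 - <<'E'
from h import *
s,p,R=tool();print(p,R[:,0],-.032-np.arctan2(R[1,0],R[0,0]),rel(bar(.757)+[0,0,60]),s["clock"])
E
```

```text
[ 453.24930368 -155.33836363  310.79984077] [ 9.99236583e-01 -3.90647408e-02 -4.44026860e-04] 0.007074687334414603 [ 47.41060199 -87.89074978  -1.64234645] 1.1
```

>>> step_arm --commands '[15,-30,0,0,30,-60,0,0,42,-80,0,0,47,-87,0,0,47,-87,0,0]'

```text
clock: 1.6
position: [503.0, -71.7, 310.6]
ee_rot: [3.141, -0.062, -0.002]
ft_force: [-0.1, -0.9, -0.5]
gripper_width: 0.447
```

```bash
python3 - <<'E'
from h import *
im,d,P=cloud("side");t,dt,PT=cloud("top")
s,p,R=tool();print(p,R[:,0],rel(bar(.757)+[0,0,60]))
a=cv2.resize(im[110:270,130:330],None,fx=2.5,fy=2.5);b=cv2.resize(t[130:260,180:380],(500,325));
b=np.vstack([b,np.zeros((75,500,3),np.uint8)]);c=np.hstack([a,b]);save(cv2.resize(c,(800,320)),"pics/pre.png")
E
```

```text
[502.47382641 -72.96341556 311.09492287] [ 9.99134430e-01 -4.15882071e-02 -9.00829674e-04] [ 1.43189675 -3.65836161 -1.3414488 ]
```

View pics/pre.png

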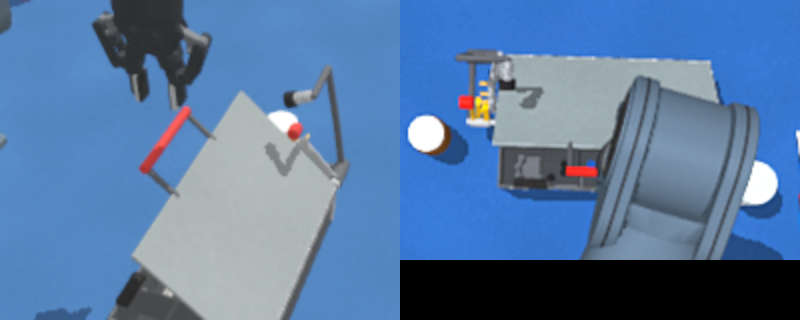

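>>> step_arm --commands '[1.5,-3,18,0.008,1.5,-3,36,0.008,1.5,-3,54,0.008,1.5,-3,70,0.008,1.5,-3,77,0.008]'

```text
clock: 2.2
position: [503.1, -70.5, 232.5]
ee_rot: [-3.14, 0.081, 0.005]
ft_force: [-0.4, 0.5, 0.3]
gripper_width: 0.451
```

>>> step_arm --commands '[0,0,0,0,0,0,0,0,0,0,0,0,0,0,0,0,0,0,0,0]' --claw 0 --squeeze 35

```text
clock: 2.7
position: [504.0, -69.9, 235.4]
ee_rot: [3.139, -0.077, -0.0]
ft_force: [-5.4, -2.2, 3.3]
gripper_width: 0.126
```

```bash
python3 - <<'E'
from h import *
im,d,P=cloud("side")
s,p,R=tool();print(p,R.round(4).tolist(),s["ft_force"],s["torque"],s["gripper_width"],s["clock"])
save(cv2.resize(im[110:270,130:330],None,fx=3,fy=3),"pics/grip.png")
E
```

```text
[504.0075113  -69.97335779 235.31589878] [[0.9988, -0.0491, -0.0004], [-0.0491, -0.9988, -0.002], [-0.0003, 0.002, -1.0]] [-5.70859442 -2.16672633  3.23724348] [-0.46227936  1.04678762  0.17330597] 0.12182801131787674 2.75
```

View pics/grip.png

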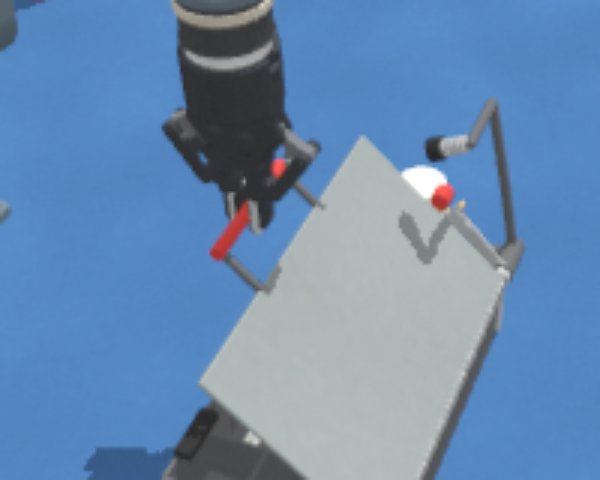

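The side view shows the bar held between the fingers at (255,205), with the pawl knob at (443,196) leaning towards the hinge and the bumper at (437,150). I'll tabulate the arc for lifting.

```bash
cat >> h.py <<'E'
def arc(a0,angs):
    s,p,R=tool(); return [[a,*(R.T@(bar(a)-bar(a0))).round(1)] for a in angs]
E
python3 - <<'E'
from h import *
for r in arc(.757,np.arange(.757,1.16,.02)): print(np.round(r,3))
E
```

```text
[0.757 0.    0.    0.   ]
[ 0.777  3.4   -0.1   -3.5  ]
[ 0.797  7.    -0.1   -6.9  ]
[  0.817  10.5    -0.2   -10.3  ]
[  0.837  14.2    -0.2   -13.5  ]
[  0.857  17.9    -0.3   -16.7  ]
[  0.877  21.7    -0.3   -19.9  ]
[  0.897  25.5    -0.4   -22.9  ]
[  0.917  29.4    -0.5   -25.9  ]
[  0.937  33.3    -0.5   -28.8  ]
[  0.957  37.4    -0.6   -31.6  ]
[  0.977  41.4    -0.6   -34.3  ]
[  0.997  45.5    -0.7   -37.   ]
[  1.017  49.7    -0.8   -39.5  ]
[  1.037  53.9    -0.8   -42.   ]
[  1.057  58.2    -0.9   -44.4  ]
[  1.077  62.5    -1.    -46.7  ]
[  1.097  66.9    -1.    -49.   ]
[  1.117  71.3    -1.1   -51.1  ]
[  1.137  75.7    -1.2   -53.2  ]
[  1.157  80.2    -1.3   -55.1  ]
```

>>> step_arm --commands '[3.4,-0.1,-3.5,-0.004,7,-0.1,-6.9,-0.008,10.5,-0.2,-10.3,-0.012,14.2,-0.2,-13.5,-0.016,17.9,-0.3,-16.7,-0.016]'

```text
clock: 3.25
position: [520.9, -70.3, 251.4]
ee_rot: [3.14, -0.053, -0.006]
ft_force: [-7.3, -2.8, 2.9]
gripper_width: 0.128
```

>>> step_arm --commands '[3.8,0,-3.2,0,7.6,0,-6.2,0,11.5,0,-9.2,0,15.4,0,-12.1,0,19.5,0,-14.9,0]'

```text
clock: 3.75
position: [540.3, -70.9, 267.0]
ee_rot: [3.14, -0.053, -0.005]
ft_force: [-6.2, -1.8, 5.2]
gripper_width: 0.128
```

```bash
cat >> h.py <<'E'
def lid(tag=""):
    im,d,P=cloud("side"); s,p,R=tool()
    r=(P[...,0]>500)&(P[...,0]<700)&(P[...,1]>-240)&(P[...,1]<100)&(P[...,2]>75)&(P[...,2]<310)&(d>0)&(np.ptp(im.astype(int),axis=2)<30)&(im.min(2)>110)
    Q=P[r]
    for _ in range(4):
        c=np.median(Q,0) if _==0 else Q.mean(0); n=np.linalg.svd(Q-c,full_matrices=0)[2][2]; e=abs((Q-c)@n); Q=Q[e<max(2,2*np.median(e))]
    n*=np.sign(n[2]); h=cv2.cvtColor(im,cv2.COLOR_RGB2HSV)
    m=((h[...,0]<6)|(h[...,0]>174))&(h[...,1]>150)&(h[...,2]>70)&(P[...,1]>110)&(P[...,1]<160)&(P[...,0]>500)&(P[...,0]<680)&(P[...,2]>60)
    g=p-19*np.array([0,0,1.])-H+np.array([0,0,38])
    print(tag,"lid",np.arccos(n[2]).round(3),len(Q),"arm a",np.arctan2(g[2],-g@ex).round(3),"r",np.hypot(g[2],g@ex).round(1),"knob",P[m].mean(0).round() if m.any() else None,"pos",p.round(1),"F",s["ft_force"].round(1),"w",round(s["gripper_width"],3),"t",s["clock"]); return im
E
python3 -c "from h import *; lid()"
```

```text
lid 0.958 5363 arm a 0.975 r 247.3 knob None pos [541.2 -70.9 267.6] F [-6.5 -2.5  4.2] w 0.126 t 3.8
```

>>> step_arm --commands '[3.1,0,-2,0,6.2,0,-4,0,9.3,0,-6,0,12.4,0,-7.9,0,15.5,0,-9.8,0]'

```text
clock: 4.3
position: [556.1, -71.3, 277.4]
ee_rot: [3.14, -0.052, -0.003]
ft_force: [-7.0, -1.1, 6.5]
gripper_width: 0.124
```

>>> step_arm --commands '[2.2,0,-1.2,0,4.3,0,-2.4,0,6.5,0,-3.5,0,8.6,0,-4.7,0,8.6,0,-4.7,0]'

```text
clock: 4.8
position: [565.3, -71.6, 282.8]
ee_rot: [3.14, -0.052, 0.001]
ft_force: [-5.4, -1.3, 7.2]
gripper_width: 0.126
```

```bash
python3 -c "
from h import *; im=lid(); save(cv2.resize(im[110:270,130:330],None,fx=3,fy=3),'pics/up1.png')"
```

```text
lid 1.076 4974 arm a 1.089 r 247.9 knob None pos [565.3 -71.6 282.7] F [-5.6  0.1  6.2] w 0.123 t 4.85
```

View pics/up1.png

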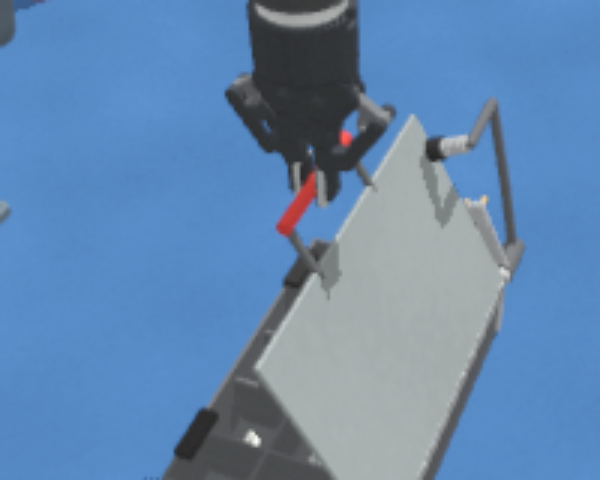

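The side view shows the bumper at (437,148) close to the lid's face, and the pawl not yet thrown. I'll take small steps and track the knob from the top camera.

>>> step_arm --commands '[1.1,0,-0.6,0,2.2,0,-1.2,0,3.3,0,-1.7,0,4.4,0,-2.3,0,4.4,0,-2.3,0]'

```text
clock: 5.35
position: [569.5, -71.7, 284.9]
ee_rot: [3.14, -0.052, 0.0]
ft_force: [-7.0, -1.6, 6.4]
gripper_width: 0.125
```

```bash
cat >> h.py <<'E'
def knob():
    im,d,P=cloud("top"); h=cv2.cvtColor(im,cv2.COLOR_RGB2HSV)
    m=((h[...,0]<8)|(h[...,0]>172))&(h[...,1]>130)&(h[...,2]>60); m[:150]=0; m[215:]=0; m[:,:190]=0; m[:,250:]=0
    v,u=np.nonzero(m); print("knob px",len(u),u.mean() if len(u) else None,v.mean() if len(v) else None,P[m].mean(0).round() if len(u) else ""); return im
E
python3 -c "
from h import *; lid(); knob()
"
```

```text
lid 1.096 4862 arm a 1.109 r 247.9 knob None pos [569.5 -71.7 284.9] F [-5.2 -1.8  7. ] w 0.127 t 5.4
knob px 42 211.95238095238096 186.04761904761904 [590. 138. 137.]
```

>>> step_arm --commands '[1.1,0,-0.5,0,2.2,0,-1,0,3.3,0,-1.5,0,4.4,0,-2,0,4.4,0,-2,0]'

```text
clock: 5.95
position: [574.5, -71.8, 287.0]
ee_rot: [3.14, -0.052, 0.003]
ft_force: [-4.1, -0.9, 5.8]
gripper_width: 0.124
```

```bash
python3 -c "
from h import *; lid(); knob()
"
```

```text
lid 1.119 4731 arm a 1.131 r 247.7 knob None pos [574.5 -71.8 287.1] F [-5.2 -1.2  5.8] w 0.123 t 6.0
knob px 42 211.73809523809524 187.85714285714286 [584. 138. 139.]
```

>>> step_arm --commands '[0.9,0,-0.4,0,1.8,0,-0.8,0,2.7,0,-1.2,0,3.6,0,-1.5,0,3.6,0,-1.5,0]'

```text
clock: 6.55
position: [577.3, -71.9, 288.4]
ee_rot: [3.14, -0.052, -0.0]
ft_force: [-6.9, -1.8, 6.7]
gripper_width: 0.121
```

```bash
python3 -c "
from h import *; lid(); knob()
"
```

```text
lid 1.131 4706 arm a 1.143 r 247.7 knob None pos [577.3 -71.9 288.4] F [-5.9 -0.7  6.2] w 0.122 t 6.6
knob px 43 211.67441860465115 188.7674418604651 [582. 138. 139.]
```

>>> step_arm --commands '[0.9,0,-0.4,0,1.8,0,-0.8,0,2.7,0,-1.2,0,3.6,0,-1.5,0,3.6,0,-1.5,0]'

```text
clock: 7.15
position: [579.3, -72.0, 289.3]
ee_rot: [3.14, -0.053, -0.006]
ft_force: [-9.8, -1.8, 5.7]
gripper_width: 0.119
```

```bash
python3 -c "
from h import *; lid(); knob()
"
```

```text
lid 1.141 4624 arm a 1.152 r 247.7 knob None pos [579.3 -72.  289.3] F [-9.7 -1.5  6.1] w 0.126 t 7.2
knob px 43 211.5581395348837 190.86046511627907 [576. 138. 138.]
```

>>> step_arm --commands '[0.5,0,-0.2,0,1,0,-0.4,0,1.5,0,-0.6,0,2,0,-0.8,0,2,0,-0.8,0]'

```text
clock: 7.75
position: [580.4, -72.0, 289.8]
ee_rot: [3.14, -0.053, -0.01]
ft_force: [-12.4, -1.6, 6.6]
gripper_width: 0.126
```

```bash
python3 -c "
from h import *; lid(); knob()
"
```

```text
lid 1.146 4669 arm a 1.157 r 247.7 knob None pos [580.4 -72.  289.8] F [-12.   -1.5   5.6] w 0.13 t 7.8
knob px 44 211.52272727272728 198.88636363636363 [553. 140. 125.]
```

>>> step_arm --commands '[0,0,0,0,0,0,0,0,-0.4,0,0.2,0,-1,0,0.4,0,-1.5,0,0.6,0]'

```text
clock: 8.35
position: [579.6, -72.0, 289.5]
ee_rot: [3.14, -0.053, -0.007]
ft_force: [-9.4, -1.6, 5.8]
gripper_width: 0.124
```

```bash
python3 - <<'E'
from h import *
lid(); im=knob(); save(cv2.resize(im[130:260,180:380],None,fx=3,fy=3),'pics/thrown.png')
for r in arc(1.14,np.arange(1.14,0.2,-.02)): print(np.round(r,3))
E
```

```text
lid 1.141 4688 arm a 1.153 r 247.8 knob None pos [579.5 -72.  289.5] F [-9.5 -0.4  7.6] w 0.128 t 8.4
knob px 44 211.52272727272728 198.88636363636363 [553. 140. 125.]
[1.14 0.   0.   0.  ]
[ 1.12 -4.4   0.    2.1 ]
[ 1.1 -8.9  0.   4.2]
[  1.08 -13.2    0.     6.4 ]
[  1.06 -17.5    0.     8.8 ]
[  1.04 -21.8    0.    11.2 ]
[  1.02 -26.     0.    13.6 ]
[  1.  -30.2   0.   16.2]
[  0.98 -34.3    0.    18.9 ]
[  0.96 -38.4    0.    21.6 ]
[  0.94 -42.4    0.    24.4 ]
[  0.92 -46.3    0.    27.3 ]
[  0.9 -50.2   0.   30.3]
[  0.88 -54.1    0.    33.4 ]
[  0.86 -57.8    0.    36.5 ]
[  0.84 -61.5    0.    39.7 ]
[  0.82 -65.2    0.    43.  ]
[  0.8 -68.7   0.   46.3]
[  0.78 -72.3    0.    49.8 ]
[  0.76 -75.7    0.    53.3 ]
[  0.74 -79.1    0.    56.8 ]
[  0.72 -82.4    0.    60.4 ]
[  0.7 -85.6   0.   64.1]
[  0.68 -88.7    0.    67.9 ]
[  0.66 -91.8    0.    71.7 ]
[  0.64 -94.8    0.    75.6 ]
[  0.62 -97.7    0.    79.5 ]
[   0.6 -100.6    0.    83.5]
[   0.58 -103.3     0.     87.6 ]
[   0.56 -106.      0.     91.7 ]
[   0.54 -108.6     0.     95.8 ]
[   0.52 -111.1     0.    100.  ]
[   0.5 -113.5    0.   104.3]
[   0.48 -115.9     0.    108.6 ]
[   0.46 -118.1     0.    113.  ]
[   0.44 -120.3     0.    117.3 ]
[   0.42 -122.3     0.    121.8 ]
[   0.4 -124.3    0.   126.3]
[   0.38 -126.2     0.    130.8 ]
[   0.36 -128.      0.    135.3 ]
[   0.34 -129.8     0.    139.9 ]
[   0.32 -131.4     0.    144.6 ]
[   0.3 -132.9    0.   149.2]
[   0.28 -134.3     0.    153.9 ]
[   0.26 -135.7     0.    158.6 ]
[   0.24 -136.9     0.    163.3 ]
[   0.22 -138.1     0.    168.1 ]
```

View pics/thrown.png

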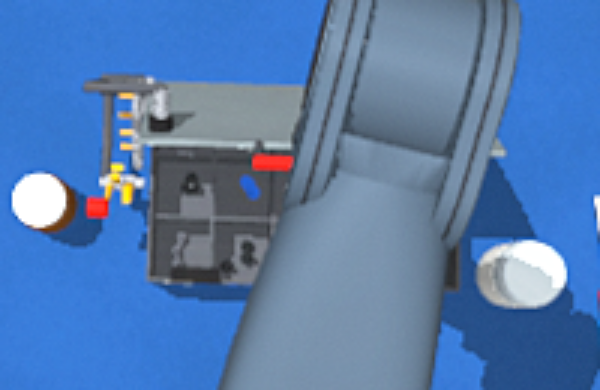

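The top view shows the pawl knob at (97,207), fallen towards the robot and steady between readings (x=553), so it is thrown. The bar is still held. Now I'll lower at about 0.2 rad/s.

>>> step_arm --commands '[-4.4,0,2.1,0,-8.9,0,4.2,0,-13.2,0,6.4,0,-17.5,0,8.8,0,-21.8,0,11.2,0]'

```text
clock: 8.95
position: [561.0, -71.5, 280.0]
ee_rot: [3.139, -0.052, 0.007]
ft_force: [-4.2, -1.3, 8.3]
gripper_width: 0.126
```

>>> step_arm --commands '[-4.2,0,2.4,0,-8.4,0,5,0,-12.5,0,7.7,0,-16.6,0,10.4,0,-20.6,0,13.2,0]'

```text
clock: 9.45
position: [540.4, -70.9, 266.7]
ee_rot: [3.139, -0.052, 0.007]
ft_force: [-5.7, -1.2, 8.5]
gripper_width: 0.125
```

```bash
python3 -c "
from h import *; lid(); knob()
for r in arc(.94,np.arange(.94,-.03,-.02)): print(np.round(r,2))"
```

```text
lid 0.957 5296 arm a 0.966 r 247.0 knob None pos [539.6 -70.8 266.2] F [-5.6 -0.8  8.6] w 0.122 t 9.5
knob px 44 211.52272727272728 198.88636363636363 [553. 140. 125.]
[0.94 0.   0.   0.  ]
[ 0.92 -4.   -0.    2.9 ]
[ 0.9 -7.9 -0.   5.8]
[  0.88 -11.7   -0.     8.8 ]
[  0.86 -15.5   -0.    12.  ]
[  0.84 -19.3   -0.    15.1 ]
[  0.82 -22.9   -0.    18.4 ]
[  0.8 -26.5  -0.   21.7]
[  0.78 -30.1   -0.    25.1 ]
[  0.76 -33.5   -0.    28.6 ]
[  0.74 -36.9   -0.    32.1 ]
[  0.72 -40.2   -0.    35.7 ]
[  0.7 -43.5  -0.   39.4]
[  0.68 -46.7   -0.    43.1 ]
[  0.66 -49.8   -0.    46.9 ]
[  0.64 -52.8   -0.    50.8 ]
[  0.62 -55.7   -0.    54.7 ]
[  0.6 -58.6  -0.   58.7]
[  0.58 -61.4   -0.    62.7 ]
[  0.56 -64.1   -0.    66.8 ]
[  0.54 -66.7   -0.    70.9 ]
[  0.52 -69.2   -0.    75.1 ]
[  0.5 -71.7  -0.1  79.3]
[  0.48 -74.1   -0.1   83.6 ]
[  0.46 -76.4   -0.1   88.  ]
[  0.44 -78.6   -0.1   92.3 ]
[  0.42 -80.7   -0.1   96.8 ]
[ 4.000e-01 -8.270e+01 -1.000e-01  1.012e+02]
[ 3.800e-01 -8.460e+01 -1.000e-01  1.057e+02]
[ 3.600e-01 -8.650e+01 -1.000e-01  1.103e+02]
[ 3.400e-01 -8.820e+01 -1.000e-01  1.149e+02]
[ 3.200e-01 -8.990e+01 -1.000e-01  1.195e+02]
[ 3.000e-01 -9.140e+01 -1.000e-01  1.241e+02]
[ 2.800e-01 -9.290e+01 -1.000e-01  1.288e+02]
[ 2.600e-01 -9.430e+01 -1.000e-01  1.335e+02]
[ 2.400e-01 -9.550e+01 -1.000e-01  1.382e+02]
[ 2.20e-01 -9.67e+01 -1.00e-01  1.43e+02]
[ 2.000e-01 -9.780e+01 -1.000e-01  1.478e+02]
[  0.18 -98.8   -0.2  152.6 ]
[  0.16 -99.7   -0.2  157.4 ]
[ 1.400e-01 -1.005e+02 -2.000e-01  1.622e+02]
[ 1.200e-01 -1.012e+02 -2.000e-01  1.671e+02]
[ 1.000e-01 -1.018e+02 -2.000e-01  1.719e+02]
[ 8.000e-02 -1.024e+02 -2.000e-01  1.768e+02]
[ 6.000e-02 -1.028e+02 -2.000e-01  1.817e+02]
[ 4.000e-02 -1.031e+02 -2.000e-01  1.866e+02]
[ 2.000e-02 -1.033e+02 -2.000e-01  1.915e+02]
[  -0.  -103.4   -0.2  196.4]
[-2.000e-02 -1.035e+02 -2.000e-01  2.013e+02]
```

>>> step_arm --commands '[-4,0,2.8,0,-8,0,5.5,0,-12.1,0,8.3,0,-16.1,0,11.2,0,-20,0,14.1,0]'

```text
clock: 10.05
position: [520.6, -70.3, 251.0]
ee_rot: [3.14, -0.052, 0.005]
ft_force: [-2.9, -2.3, 3.4]
gripper_width: 0.123
```

>>> step_arm --commands '[-3.7,0,3.2,0,-7.4,0,6.5,0,-10.9,0,9.8,0,-14.5,0,13.3,0,-17.9,0,16.8,0]'

```text
clock: 10.55
position: [501.7, -69.7, 232.4]
ee_rot: [3.14, -0.052, -0.001]
ft_force: [-3.7, -2.5, 5.0]
gripper_width: 0.124
```

>>> step_arm --commands '[-3.4,0,3.5,0,-6.7,0,7.1,0,-9.9,0,10.8,0,-13,0,14.6,0,-16.1,0,18.4,0]'

```text
clock: 11.05
position: [485.9, -69.2, 213.5]
ee_rot: [3.14, -0.052, -0.001]
ft_force: [-3.3, -3.7, 1.7]
gripper_width: 0.123
```

```bash
python3 -c "
from h import *; lid(); knob()"
```

```text
lid 0.651 5773 arm a 0.656 r 245.7 knob [559. 137. 135.] pos [485.4 -69.2 212.8] F [-2.8 -5.   1.9] w 0.124 t 11.1
knob px 44 211.52272727272728 198.88636363636363 [553. 140. 124.]
```

>>> step_arm --commands '[-3,0,3.9,0,-5.9,0,7.8,0,-8.8,0,11.8,0,-11.6,0,15.8,0,-14.3,0,19.9,0]'

```text
clock: 11.65
position: [472.3, -68.8, 193.4]
ee_rot: [3.14, -0.052, 0.002]
ft_force: [-0.4, -4.8, 0.1]
gripper_width: 0.124
```

>>> step_arm --commands '[-2.6,0,4.1,0,-5.1,0,8.3,0,-7.6,0,12.5,0,-10,0,16.8,0,-12.3,0,21.2,0]'

```text
clock: 12.15
position: [460.4, -68.4, 172.3]
ee_rot: [3.14, -0.052, 0.003]
ft_force: [0.3, -4.5, 0.1]
gripper_width: 0.126
```

>>> step_arm --commands '[-2.2,0,4.3,0,-4.3,0,8.8,0,-6.3,0,13.2,0,-8.2,0,17.7,0,-10.1,0,22.3,0]'

```text
clock: 12.65
position: [450.3, -68.1, 149.9]
ee_rot: [3.14, -0.052, 0.003]
ft_force: [1.4, -6.1, -1.0]
gripper_width: 0.122
```

```bash
python3 -c "
from h import *; lid(); knob()"
```

```text
lid 0.35 5442 arm a 0.358 r 245.7 knob [557. 130. 131.] pos [449.9 -68.1 149.1] F [ 1.  -5.  -3.1] w 0.125 t 12.7
knob px 44 211.52272727272728 198.88636363636363 [553. 140. 124.]
```

>>> step_arm --commands '[-1.7,0.1,4.6,0,-3.4,0.2,9.2,0,-4.9,0.3,13.8,0,-6.4,0.4,18.5,0,-7.8,0.5,23.2,0]'

```text
clock: 13.25
position: [442.7, -67.9, 127.0]
ee_rot: [3.141, -0.052, 0.004]
ft_force: [2.7, -4.7, -1.0]
gripper_width: 0.124
```

>>> step_arm --commands '[-1.2,0,4.7,0,-2.4,0,9.5,0,-3.5,0,14.3,0,-4.5,0,19.1,0,-5.4,0,23.9,0]'

```text
clock: 13.75
position: [437.8, -67.8, 103.5]
ee_rot: [3.141, -0.052, 0.006]
ft_force: [2.5, -3.1, -0.3]
gripper_width: 0.123
```

>>> step_arm --commands '[-0.4,0,3,0,-0.8,0,6,0,-1.2,0,9,0,-1.5,0,12,0,-1.8,0,15,0]'

```text
clock: 14.25
position: [435.8, -67.7, 88.6]
ee_rot: [3.141, -0.052, 0.005]
ft_force: [2.3, -4.2, -0.1]
gripper_width: 0.122
```

```bash
python3 -c "
from h import *; im=lid(); knob(); save(cv2.resize(im[110:310,130:330],None,fx=3,fy=3),'pics/low.png')"
```

```text
lid 0.083 5038 arm a 0.102 r 245.7 knob [557. 130. 132.] pos [435.7 -67.7  88. ] F [ 3.2 -5.7 -3.3] w 0.129 t 14.3
knob px 44 211.52272727272728 198.88636363636363 [553. 140. 125.]
```

View pics/low.png

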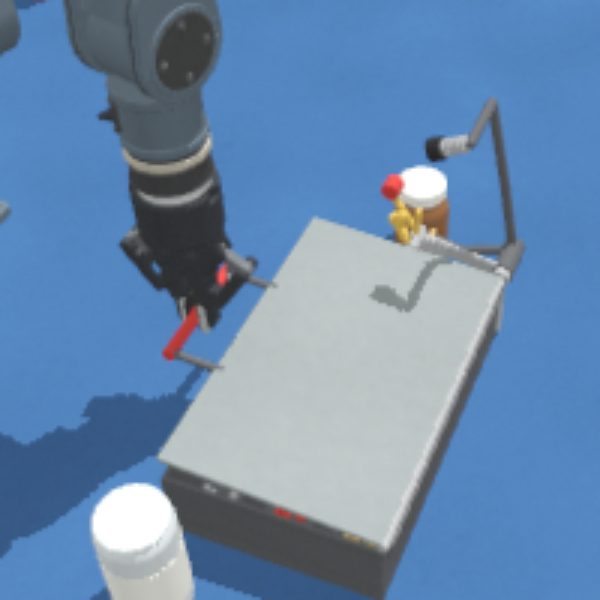

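The side view shows the lid almost shut, still held, with the pawl out at (395,190) and the jar and can undisturbed.

>>> step_arm --commands '[-0.2,0.2,3,0,-0.4,0.4,6,0,-0.5,0.5,9,0,-0.6,0.5,12,0,-0.7,0.5,15,0]'

```text
clock: 14.85
position: [434.7, -67.7, 73.8]
ee_rot: [-3.141, 0.052, -0.004]
ft_force: [4.3, -2.4, -1.9]
gripper_width: 0.125
```

>>> step_arm --commands '[0,0,0.8,0,0,0,1.6,0,0,0,2.4,0,0,0,3.2,0,0,0,4,0]'

```text
clock: 15.35
position: [434.7, -67.7, 69.8]
ee_rot: [-3.141, 0.051, -0.003]
ft_force: [4.5, -2.4, -1.6]
gripper_width: 0.123
```

```bash
python3 -c "
from h import *; lid()"
```

```text
lid 0.005 4888 arm a 0.027 r 245.5 knob [557. 130. 131.] pos [434.7 -67.7  69.7] F [ 4.4 -3.5 -0.7] w 0.122 t 15.4
```

>>> step_arm --commands '[0,0,0.5,0,0,0,1,0,0,0,1.5,0,0,0,2,0,0,0,2,0]'

```text
clock: 15.9
position: [434.7, -67.7, 69.0]
ee_rot: [-3.141, 0.051, -0.004]
ft_force: [2.3, -1.9, 5.1]
gripper_width: 0.129
```

>>> step_arm --commands '[0,0,0.5,0,0,0,1,0,0,0,1.5,0,0,0,1.5,0,0,0,1.5,0]'

```text
clock: 16.4
position: [434.7, -67.7, 68.9]
ee_rot: [-3.141, 0.051, -0.004]
ft_force: [1.0, -1.9, 12.5]
gripper_width: 0.122
```

```bash
python3 -c "
from h import *; lid()"
```

```text
lid 0.004 4861 arm a 0.024 r 245.5 knob [557. 130. 131.] pos [434.7 -67.7  68.9] F [-0.5 -1.3 11. ] w 0.126 t 16.45
```

Landed: contact is 11 N and the height has stopped changing. I'll relax the push, open and retreat upward.

>>> step_arm --commands '[0,0,-0.5,0,0,0,-1,0,0,0,-1.5,0,0,0,-1.8,0,0,0,-1.8,0]'

```text
clock: 16.95
position: [434.7, -67.7, 69.0]
ee_rot: [-3.141, 0.051, -0.004]
ft_force: [3.8, -0.4, 6.9]
gripper_width: 0.124
```

>>> step_arm --commands '[0,0,0,0,0,0,0,0,0,0,0,0,0,0,0,0,0,0,0,0]' --claw 0.42

```text
clock: 17.45
position: [432.9, -67.6, 67.3]
ee_rot: [-3.141, 0.052, 0.003]
ft_force: [0.6, 0.2, -0.1]
gripper_width: 0.42
```

>>> step_arm --commands '[0,0,-4,0,0,0,-12,0,0,0,-24,0,0,0,-40,0,0,0,-60,0]'

```text
clock: 17.95
position: [433.6, -67.9, 129.3]
ee_rot: [-3.141, 0.052, 0.0]
ft_force: [1.0, -0.9, 0.5]
gripper_width: 0.422
```

>>> step_arm --commands '[-10,0,-25,0,-25,0,-50,0,-40,0,-75,0,-50,0,-90,0,-50,0,-90,0]'

```text
clock: 18.45
position: [384.8, -66.8, 222.3]
ee_rot: [3.139, -0.052, 0.011]
ft_force: [1.1, -0.7, -0.3]
gripper_width: 0.422
```

```bash
python3 - <<'E'
from h import *
im=lid(); t=knob()
save(np.hstack([cv2.resize(im[110:370,90:350],(400,400)),cv2.resize(t[130:330,180:420],(400,333)) if 0 else cv2.resize(t[130:330,190:390],(400,400))]),'pics/end.png')
E
```

```text
lid 0.004 4856 arm a 0.49 r 334.6 knob [557. 130. 132.] pos [384.9 -66.7 220.3] F [-0.5 -0.9  0.4] w 0.419 t 18.5
knob px 44 211.52272727272728 198.88636363636363 [553. 140. 125.]
```

View pics/end.png

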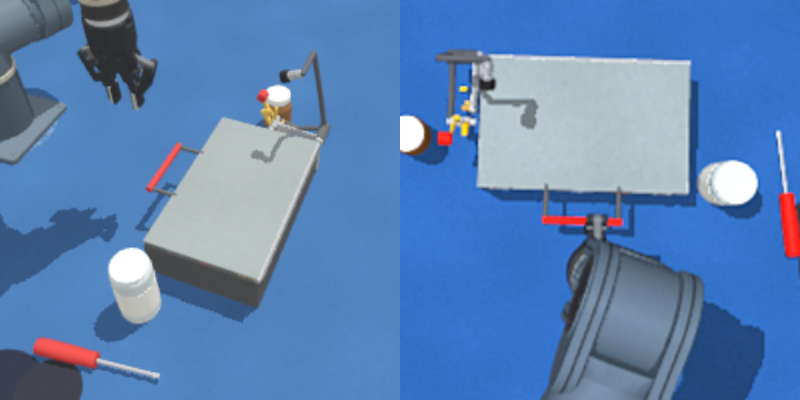

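The lid lies shut (bar at (165,165) left, (582,219) right), and the gripper is well clear of it. The pawl is out, and the jar, can and screwdriver are where they were.

```bash
python3 -c "
from station import robot; print(robot.hand_in())"
```

```text
the job is handed in; nothing more can be done
None
```

The lid is shut, the gripper has let go and is clear of it, and I have handed the job in at about 18.5 s. The hand-in reports no verdict.

- **Raising:** I gripped the red bar and raised the lid from 0.757 rad, past the top notch, to about 1.146 rad. There it met the bumper with about 7 N more at the handle than before contact, against a limit of 16 N. The pawl tipped over centre and stayed out.
- **Lowering:** I brought the lid down at about 0.2 rad/s, slower near the end. The peak push on the rests was about 12 N at the handle, against a limit of 27 N. I eased that push before opening the fingers.
- **Last checks:** The camera fit gives a lid angle of 0.004 rad. The pawl knob had not moved since it was thrown, and the force on the tool was about zero. In the last picture the jar, can and screwdriver look to be where they started.
- **Disagreement:** The angle worked out from the arm's position read 0.01 to 0.02 rad higher than the camera fit throughout, probably from my hinge estimate and where the bar sat in the pads. I relied on the camera and on the rise in contact force.

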